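# Push the stuck cell out of the battery tube

## Task

A dead battery cell is stuck in the aluminium battery tube clamped in the vise. Take the wooden dowel from its plywood rest, put it in at the tube's tail (the end away from the tray) and push the cell right out of the mouth so that it ends up lying flat in the foam-lined tray, then draw the dowel out and lay it back in both notches of its rest. Leave the two caps, the screwdriver and the circuit board where they are.

Things in the scene. Friction and masses are not known exactly. Their poses are not given: they have to be found in the camera images.
- vise: Fixed small grey machine vise on a plywood board, holding the tube. Origin on the table under the tube's middle, same axes as the tube. Jaws 50 mm wide (x from -35 to +15 mm), top 69 mm above the table; screw and tommy bar stick out to y = +130 mm, no higher than 70 mm. The space in line with the tube's tail is free.
- tube: Bare aluminium battery tube held level and fast in the vise: 90 mm long, 42 mm outside diameter (39 mm over the threads at its ends), bore 35 mm. Origin in the middle of the tube on its axis, 60 mm above the table; x runs along the axis from the tail to the mouth, z up. The cell inside cannot be seen from above.
- tube_tail (a point): Centre of the opening in the tail's end wall, 45 mm from the tube's middle (x = -45 mm). The opening is a 28 mm round hole in a 4 mm thick wall, narrower than the cell: the cell cannot come out here, the dowel goes in here.
- tube_mouth (a point): Centre of the tube's full-width open mouth (x = +45 mm), above the low front wall of the tray.
- cell: Stuck cell: blue-wrapped cylinder, 32 mm diameter, 70 mm long, 110 to 170 g. Origin at its centre, x along its axis. Its flat tail end starts 6 to 16 mm inside the tail opening. A rubber pad in the bore grips it: it takes a steady 7 to 11 N until its tail is 17 mm short of the mouth, then comes free. To clear the mouth push the dowel's tip 90 to 95 mm in from the tail opening.
- dowel: Plain hardwood dowel, 18 mm diameter, 200 mm long, 35 to 60 g, both ends alike. Origin at its centre, x along its axis. It starts lying level in the two notches of its rest, axis 39 mm above the table. Held at its middle or up to 30 mm behind it, enough length stands ahead to go right through the tube.
- dowel_rest: Fixed plywood rest: base 150 x 64 x 6 mm, two 6 mm thick uprights at x = -60 and +60 mm, each with a 45-degree V notch, bottom 26 mm and top 42 mm above the table, 32 mm wide at the top. Origin on the table under its middle, x along the dowel's lying direction. Between the uprights are 114 mm of free room for the fingers, down to the base.
- rest_seat (a point): Where the dowel's centre lies when it is in the rest: 38.7 mm above the table, midway between the uprights.
- tray: Fixed plywood tray, 150 x 104 mm outside, 4 mm walls, lined with firm grey foam whose top is 28 mm above the table. Origin on the table under its centre; x points away from the tube. Its -x wall is low (36 mm above the table) and lies under the tube's mouth; the other walls are 55 mm high. A cell lying flat on the foam has its axis 44 mm above the table.
- tail_cap: Bystander: turned aluminium screw cap, 43 mm diameter, 22 mm high with a brass boss on top (30 mm in all). Origin under its centre.
- front_cap: Bystander: taller aluminium screw cap, 43 mm diameter, 34 mm high. Origin under its centre.
- screwdriver: Bystander: screwdriver with black handle, 180 mm long, 26 mm thick, lying on the table. Origin under its middle, x towards the blade.
- dev_board: Bystander: blue circuit board on stand-offs, 100 x 130 mm, 17 mm high. Origin under its centre.
Not all that is in view belongs to the job. Leave any red or turquoise look-alike of the tray alone.

How it is judged (in metres and radians):
On the way, in this order (a step that is already met when the one before it is completed fails the run):
1. the dowel's end is in the tube's tail opening, in line with the tube (x of dowel in the frame of tube between -0.142 and -0.02 m and angle between the x axis of dowel and the x axis of tube, either way round below 0.2 rad and y of dowel in the frame of tube between -0.025 and 0.025 m and z of dowel in the frame of tube between -0.025 and 0.025 m), for 0.1 s.
2. the dowel, still in the tube, has pushed the cell out of the mouth (x of cell in the frame of tube above 0.074 m and x of dowel in the frame of tube between -0.09 and -0.02 m and angle between the x axis of dowel and the x axis of tube, either way round below 0.2 rad and y of dowel in the frame of tube between -0.025 and 0.025 m and z of dowel in the frame of tube between -0.025 and 0.025 m), for 0.1 s.
At the end, for the whole second after the job is handed in: The cell is wholly out of the tube and lies flat (within 0.1 rad) and at rest on the tray's foam, inside its walls; the dowel lies at rest in both notches of its rest, its middle within 35 mm of the rest's middle lengthwise, either way round (x of cell in the frame of tube above 0.074 m and x of cell in the frame of tray between -0.075 and 0.075 m and y of cell in the frame of tray between -0.05 and 0.05 m and height (world z) of cell between 0.038 and 0.048 m and angle between cell's own x axis and vertical between 1.47 and 1.67 rad and linear speed of each of cell, dowel below 0.02 m/s and x of dowel in the frame of dowel_rest between -0.035 and 0.035 m and y of dowel in the frame of dowel_rest between -0.006 and 0.006 m and height (world z) of dowel between 0.034 and 0.043 m and angle between the x axis of dowel and the x axis of dowel_rest, either way round below 0.08 rad); the robot touches nothing.
It fails at once if a cap was shifted by more than 30 mm (distance of any of tail_cap, front_cap from where it was at the start of the episode above 0.03 m).
It fails at once if the screwdriver was shifted by more than 30 mm (distance of screwdriver from where it was at the start of the episode above 0.03 m).
It fails at once if the circuit board was shifted by more than 30 mm (distance of dev_board from where it was at the start of the episode above 0.03 m).
It also fails if it takes over 54 s, if anything falls off the work surface, if the arm or the gripper's body presses on something with over 40 N, if the wrist force passes 120 N, or if a joint passes its speed limit or range.

## Robot

A 6-joint arm with a two-finger parallel gripper is mounted at the origin on the work surface. World frame = base frame: x ahead of the robot, y to its left, z up, the work surface at z = 0. Lengths are in mm, angles in rad, forces in N, time in s.
With the tool pointing down it reaches from about 300 to 850 mm from the base axis. Payload 5.4 kg.
Tool frame: the origin (TCP) lies on the centre line of the jaws, within the pads' length; the fingertips stand 8 mm ahead of it and the grasp point (between the pads) lies 11 mm behind it; z points along the fingers, y is the line along which they close (so a half turn about z gives the same grasp; the last joint's range is limited). The gripper opens to 85 mm and grips with 20 to 120 N. Pads are 22 mm wide; open, the fingers measure 114 mm over their backs; the gripper's body (76 mm by 85 mm) begins 54 mm behind the grasp point. The pads swing forward as they close: fully open they stand 13 mm farther back than shut.
Start: joints at [-1.487, 0.158, 1.597, -0, 1.386, -0.21], TCP at [166.491, -550.352, 239.299] pointing down, gripper open.
Joint ranges: [-2.91, 2.91], [-0.94, 2.29], [0.18, 2.7], [-1.29, 4.43], [0.17, 2.64], [-3, 3]. Speed limits (rad/s): [2.57, 2.57, 3.14, 3.14, 3.14, 3.14].

## Interface

Orientations are given as a unit quaternion [w, x, y, z].
In Python, from cell import ctrl, eyes, ticket gives the robot as it stands.
- The arm moves only by the shell command python3 -m jog 'ROWS'. ROWS is JSON, one flat list of numbers, 7 for each row, row after row: the shift along the tool's x, y, z in m, then the turn, a rotation vector about the tool's x, y, z in degrees, then the finger opening in m, from 0 to 0.0854. In form: [dx, dy, dz, rx, ry, rz, claw, dx, dy, dz, rx, ry, rz, claw, ...]. A call has 1 to 12 rows; each row shifts and turns the commanded pose from where the row before left it, along the tool's axes as they then stand; what a row does not reach is not made up. A row lasts 1/10 s, in which the tool goes at most 50 mm and 8.59 degrees, less where a joint would pass 70% of its speed; a pose out of reach is approached as far as the arm can. A call is refused whole if a number of a shift passes 0.05 or a number of a turn 8.59, either way. A call with a gripper value outside its range is refused whole. The fingers move at their own pace and stop on an object; the grip force is fixed at half the most. Time passes only in rows, so rows that do not move let the fingers close. It gives the time, the measured TCP pose, the force, the opening and the grip force at its end, in the units of the state.
- ctrl.get_state(): the state, without advancing time (a new reading comes with each control period).
- eyes.get_image(name): name is "side" or "top" or "wrist"; returns the picture (384x512x3 uint8, red, green, blue); there is no depth.
- eyes.camera_info(name): a dict with "K" (3x3 intrinsics, pixels), "R" (3x3) and "t" (3): a world point X has camera coordinates R X + t; the wrist camera has in their place "T_tool_cam" (4x4, takes a point from camera to tool coordinates, whose origin is the TCP and whose axes are the flange's). Camera axes: x right, y down, z forward; pixel columns grow to the right and rows downward; lengths in mm; the calibration is good to about 2 mm. A picture is of the moment at which its call begins: read the wrist's pose just before it. camera_info takes no time and is no camera call.
- ticket.sign_off(): hands the job in; it is judged then, once.
The state is a dict: "time": time; "joints": joint angles; "qvel": joint speeds; "effort": joint torques, N m; "position": TCP position; "tool_rot": TCP orientation; "contact_force": force on the tool from outside, world axes, zero at the start; "wrist_torque": the same for the moment, N m; "gripper_width": finger opening in mm; "finger_force": force on a finger pad.
Only numpy, scipy, OpenCV 4.12 (cv2) and the standard library are available. Lean on these libraries where they do the work, as an engineer would, in place of code of your own. Each camera call takes 0.05 s, during which the arm holds its last target. There are 200 camera calls.

## Working session

There is one attempt and no reset: what is moved stays moved. The work goes in short steps, Python scripts to look and compute and a shell command to move; the robot and the scene stay as the last step left them, time stands still between calls to the robot, and variables do not carry over. Pictures are saved under pics/ and viewed, at most 11 in all, crops included, and the job is handed in when it is done.

```bash
mkdir -p pics; python3 - <<'E'
from cell import ctrl,eyes
import cv2,numpy as np
s=ctrl.get_state();print(s)
for n in ("top","side"):
    im=eyes.get_image(n);cv2.imwrite(f"pics/{n}0.png",cv2.cvtColor(im,cv2.COLOR_RGB2BGR))
    c=eyes.camera_info(n);print(n,c)
print(eyes.camera_info("wrist"))
a=cv2.imread("pics/top0.png");cv2.imwrite("pics/top0b.png",cv2.resize(a,(800,600)))
a=cv2.imread("pics/side0.png");cv2.imwrite("pics/side0b.png",cv2.resize(a,(800,600)))
E
```

```text
{'time': 0.0, 'joints': array([-1.48709746e+00,  1.59088712e-01,  1.59825660e+00,  1.81339263e-05,
        1.38619382e+00, -2.10073482e-01]), 'qvel': array([ 0.00030723,  0.00039456,  0.00042131,  0.00129122,  0.00014339,
       -0.00065876]), 'effort': array([ 2.05797856e-03, -3.96003807e+01, -3.31427193e+01, -4.40217377e-06,
        8.31608690e-03,  2.80143661e-05]), 'position': array([ 166.44862373, -549.76065589,  238.28240029]), 'tool_rot': array([-9.70734964e-04,  9.89231385e-01,  1.46356826e-01,  7.03489994e-05]), 'contact_force': array([-0.33379819,  0.07405977, -0.36882673]), 'wrist_torque': array([-0.03046377, -0.03745022, -0.00735258]), 'finger_force': 0.0, 'gripper_width': 85.14777701711215}
top {'K': array([[395.74924546,   0.        , 270.63802269],
       [  0.        , 395.74924546, 189.74568213],
       [  0.        ,   0.        ,   1.        ]]), 'R': array([[ 0.00971509, -0.99991491, -0.00870618],
       [-0.99656732, -0.00896599, -0.08229944],
       [ 0.08221438,  0.00947584, -0.99656962]]), 't': array([  55.72888093,  569.50512596, 1097.17910818])}
side {'K': a
[... 180 characters left out ...]
-0.08887324, -0.00609444],
       [-0.05769407,  0.69569228, -0.71601931],
       [ 0.06787481, -0.71282102, -0.69805387]]), 't': array([ 580.65507059,   44.3319599 , 1135.08283849])}
{'K': array([[267.56662695,   0.        , 260.45971356],
       [  0.        , 267.56662695, 192.85506383],
       [  0.        ,   0.        ,   1.        ]]), 'T_tool_cam': array([[ 1.16039490e-04, -9.60505505e-01, -2.78260960e-01,
         7.05342167e+01],
       [ 9.99999986e-01,  1.44274161e-04, -8.09910125e-05,
        -3.95955514e-01],
       [ 1.17938180e-04, -2.78260947e-01,  9.60505508e-01,
        -1.34382200e+02],
       [ 0.00000000e+00,  0.00000000e+00,  0.00000000e+00,
         1.00000000e+00]])}
```

View pics/top0b.png

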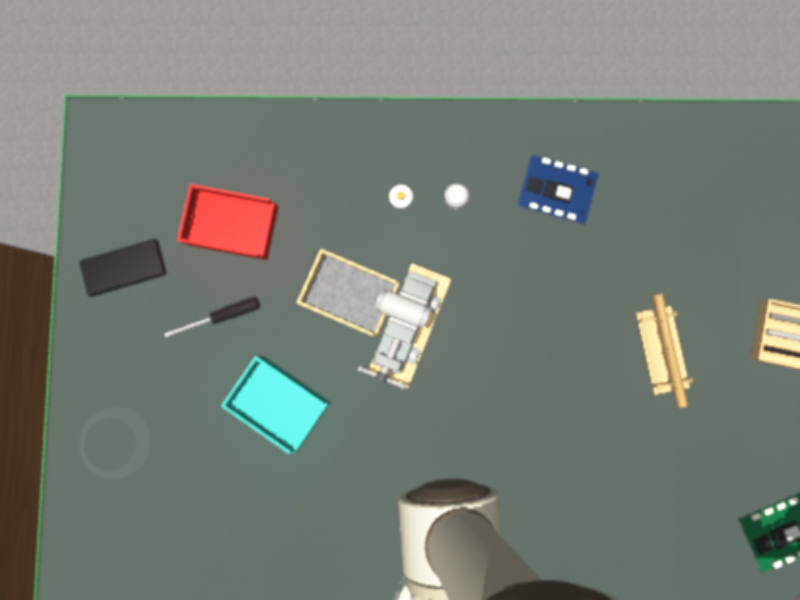

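View pics/side0b.png

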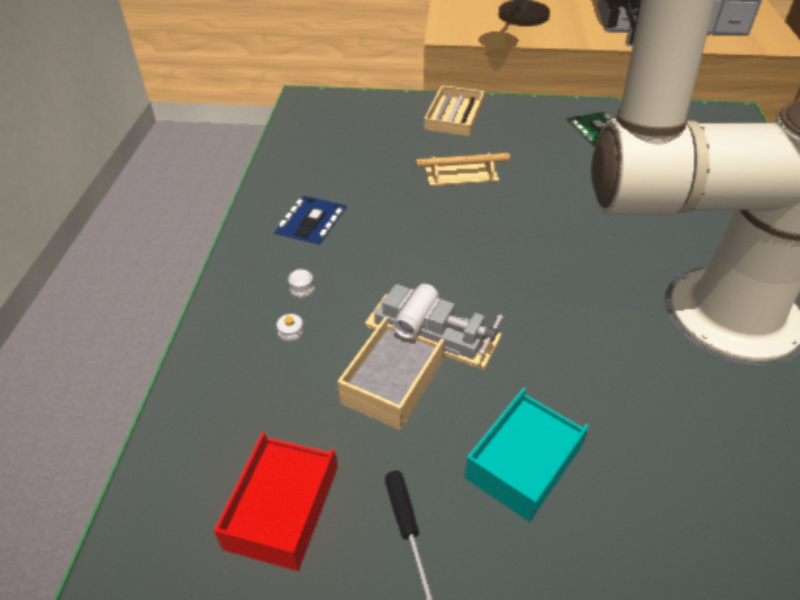

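The top view shows three trays: red (228,222), turquoise (275,404) and plain plywood with grey foam (348,291). The foam-lined one fits the description and touches the tube's mouth. The tube is at (403,308) with its tail on the right, and the dowel on its rest is at (671,350).

```bash
cat > h.py <<'E'
from cell import ctrl,eyes
import cv2,numpy as np
from scipy.spatial.transform import Rotation as Ro
def cam(n,s=None):
    c=eyes.camera_info(n);K=c["K"]
    if n=="wrist":
        T=np.eye(4);q=s["tool_rot"];T[:3,:3]=Ro.from_quat([*q[1:],q[0]]).as_matrix();T[:3,3]=s["position"]
        T=T@c["T_tool_cam"];return K,T[:3,:3],T[:3,3]
    return K,c["R"].T,-c["R"].T@c["t"]
def on_plane(C,uv,z):
    K,R,o=C;uv=np.atleast_2d(uv).astype(float)
    d=(R@np.linalg.inv(K)@np.c_[uv,np.ones(len(uv))].T).T
    return (o+d*((z-o[2])/d[:,2])[:,None])[:,:2]
def shot(n,name=None):
    s=ctrl.get_state();im=cv2.cvtColor(eyes.get_image(n),cv2.COLOR_RGB2BGR)
    if name: cv2.imwrite(f"pics/{name}.png",im)
    return im,cam(n,s)
def go(p,yaw):
    """relative shift (tool axes, mm) and turn about tool z (deg) to pose with tool down, tool x at yaw deg (world)"""
    s=ctrl.get_state();q=s["tool_rot"];R=Ro.from_quat([*q[1:],q[0]])
    c,n=np.cos(np.radians(yaw)),np.sin(np.radians(yaw))
    G=Ro.from_matrix(np.array([[c,n,0],[n,-c,0],[0,0,-1]]))
    print("t",s["time"],"pos",s["position"].round(1),"shift",R.inv().apply(np.array(p)-s["position"]).round(1),"turn",(R.inv()*G).as_rotvec(degrees=True).round(1))
E
python3 - <<'E'
from h import *
a=cv2.imread("pics/top0.png");C=cam("top");hsv=cv2.cvtColor(a,cv2.COLOR_BGR2HSV)
f=512/800
for x,y in [(671,350),(650,360),(403,308),(395,270),(348,291)]: print((x,y),hsv[int(y*f),int(x*f)])
def mask(lo,hi,box):
    m=cv2.inRange(hsv,lo,hi);k=np.zeros_like(m);x0,y0,x1,y1=[int(v*f) for v in box];k[y0:y1,x0:x1]=255
    m&=k;p=np.argwhere(m)[:,::-1];return p
crop=[cv2.resize(a[int(y-70)*1:int(y+70),int(x-70):int(x+70)],(400,400),interpolation=cv2.INTER_CUBIC) for x,y in [(258,197),(424,224)]]
cv2.imwrite("pics/crop0.png",np.hstack(crop))
for nm,ends,z in [("dowel",[(658,296),(684,404)],39),("tube",[(378,301),(428,315)],60)]:
    w=on_plane(C,np.array(ends)*f,z);print(nm,w.round(),np.diff(w,axis=0),np.linalg.norm(w[1]-w[0]))
go([0,0,0],0)
E
```

```text
(671, 350) [ 20 116 240]
(650, 360) [ 23  85 248]
(403, 308) [  0   0 254]
(395, 270) [ 70  26 120]
(348, 291) [ 30   1 176]
dowel [[ 572. -358.]
 [ 382. -400.]] [[-189.9629718   -41.42249664]] 194.42673140309537
tube [[557. 139.]
 [534.  51.]] [[-23.76416439 -87.90901099]] 91.06442621730196
t 0.1 pos [ 166.4 -549.8  238.4] shift [-2.000e-01 -5.741e+02  2.394e+02] turn [-0.1 -0.  16.8]
```

View pics/crop0.png

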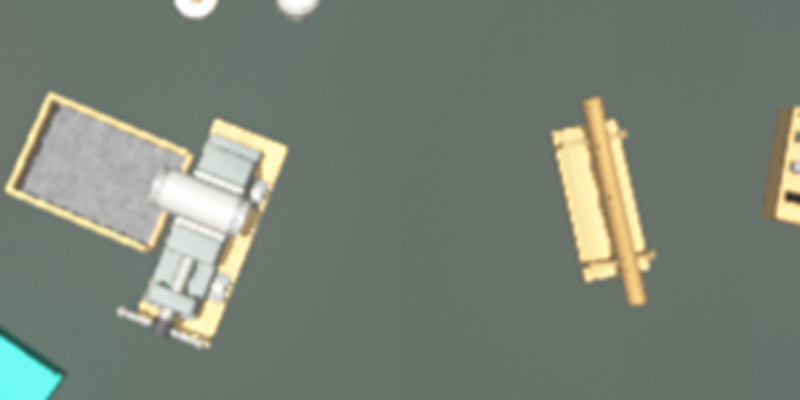

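The left crop shows the foam-lined tray at the tube's mouth, crop (155,185), and the tail at (245,215). The right crop shows the dowel from (593,100) to (637,303) in its rest. The tray at upper right is another item. Next I go above the dowel.

```bash
python3 -c "
from h import *
go([457,-383,160],12.3)"
```

```text
t 0.1 pos [ 166.4 -549.8  238.4] shift [326.4 -75.4  78.7] turn [-0.1 -0.   4.5]
```

```bash
python3 -m jog '[0.033,-0.0075,0.008,0,0,0,0.085,0.033,-0.0075,0.008,0,0,0,0.085,0.033,-0.0075,0.008,0,0,0,0.085,0.033,-0.0075,0.008,0,0,0,0.085,0.033,-0.0075,0.008,0,0,0,0.085,0.033,-0.0075,0.008,0,0,0,0.085,0.033,-0.0075,0.008,0,0,0,0.085,0.033,-0.0075,0.008,0,0,0,0.085,0.033,-0.0075,0.008,0,0,0,0.085,0.030,-0.0075,0.008,0,0,0,0.085,0,0,0,0,0,4.5,0.085,0,0,0,0,0,0,0.085]'; python3 - <<'E'
from h import *
im,C=shot("wrist","w1");np.save("C1.npy",np.array([*C[0],*C[1],C[2]]))
go([457,-383,160],12.3)
cv2.imwrite("pics/w1.png",im)
E
```

```text
time: 1.3
position: [458.1, -382.8, 158.4]
tool_rot: [-0.001, 0.994, 0.108, -0.001]
contact_force: [-0.0, -0.2, -0.6]
gripper_width: 84.8
finger_force: 0.0
t 1.35 pos [ 457.7 -383.5  158.8] shift [-0.6 -0.6 -1.2] turn [-0.   0.   0.1]
```

View pics/w1.png

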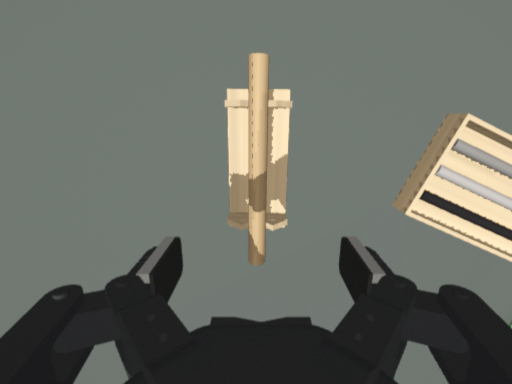

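The dowel lies vertical in the picture, from (259,56) to (257,263), with the uprights at v=104 and v=222.

```bash
python3 - <<'E'
from h import *
A=np.load("C1.npy");C=(A[:3],A[3:6],A[6])
w=on_plane(C,[(259,57),(257.5,262)],39);print(w)
d=w[0]-w[1];print(np.linalg.norm(d),np.degrees(np.arctan2(d[1],d[0])),w.mean(0))
r=on_plane(C,[(258,104),(258,220)],42);print("rest mid",r.mean(0),np.linalg.norm(r[0]-r[1]))
u=d/np.linalg.norm(d);p=w.mean(0)-20*u;print(p)
go([*p,28],np.degrees(np.arctan2(d[1],d[0])))
E
```

```text
[[ 573.50541245 -355.5165986 ]
 [ 379.14304284 -396.37048334]]
198.60959347574234 11.870447417910635 [ 476.32422764 -375.94354097]
rest mid [ 481.57497963 -374.66635651] 110.75723232180944
[ 456.75192339 -380.05753003]
t 1.35 pos [ 457.7 -383.5  158.8] shift [-1.000e-01 -3.500e+00  1.308e+02] turn [-0.   0.   0.6]
```

```bash
python3 -m jog '[0,-0.0035,0.03,0,0,-0.5,0.085,0,0,0.035,0,0,0,0.085,0,0,0.03,0,0,0,0.085,0,0,0.025,0,0,0,0.085,0,0,0.01,0,0,0,0.085,0,0,0,0,0,0,0,0,0,0,0,0,0,0,0,0,0,0,0,0,0,0,0,0,0,0,0,0,0,0,0,0,0,0,0,0,0,0,0,0,0,0]'
```

```text
time: 2.45
position: [457.2, -379.5, 30.6]
tool_rot: [-0.001, 0.994, 0.112, 0.0]
contact_force: [-2.6, 6.4, 8.7]
gripper_width: 16.0
finger_force: 58.3
```

```bash
python3 -m jog '[0,0,-0.015,0,0,0,0,0,0,-0.035,0,0,0,0,0,0,-0.045,0,0,0,0,0,0,-0.045,0,0,0,0,0,0,-0.045,0,0,0,0,0,0,-0.035,0,0,-4,0,0,0,0,0,0,-8,0,0,0,0,0,0,-8.5,0,0,0,0,0,0,-8.5,0,0,0,0,0,0,-8.5,0,0,0,0,0,0,-8.5,0,0,0,0,0,0,-8,0]' ; python3 -m jog '[0,0,0,0,0,-6,0,0.02,-0.007,0,0,0,0,0,0.042,-0.0145,0,0,0,0,0,0.042,-0.0145,0,0,0,0,0,0.042,-0.0145,0,0,0,0,0,0.042,-0.0145,0,0,0,0,0,0.042,-0.0145,0,0,0,0,0,0.042,-0.0145,0,0,0,0,0,0.042,-0.0145,0,0,0,0,0,0.042,-0.0145,0,0,0,0,0,0.019,-0.008,0,0,0,0,0,0,0,0,0,0,0,0]'; python3 - <<'E'
from h import *
im,C=shot("wrist","w2");np.save("C2.npy",np.array([*C[0],*C[1],C[2]]));print(ctrl.get_state()["position"])
E
```

```text
time: 3.65
position: [457.0, -380.7, 250.6]
tool_rot: [0.001, 0.833, 0.553, -0.0]
contact_force: [0.3, -0.3, -1.0]
gripper_width: 16.3
finger_force: 58.7
time: 4.85
position: [442.3, 18.7, 250.4]
tool_rot: [0.001, 0.803, 0.595, 0.001]
contact_force: [-0.7, -0.9, -1.0]
gripper_width: 16.1
finger_force: 58.6
[442.63515441  17.13688627 250.34474158]
```

View pics/w2.png

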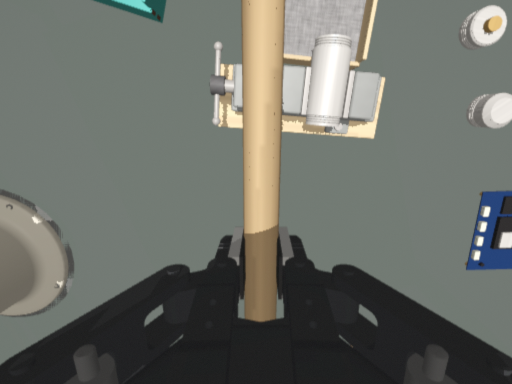

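The wrist view shows the tube from the mouth at (333,38) to the tail at (323,125), with its body between u≈310 and 350. The dowel is held straight along image u≈263.

```bash
python3 - <<'E'
from h import *
A=np.load("C2.npy");C=(A[:3],A[3:6],A[6])
im=cv2.imread("pics/w2.png").astype(int)
g=cv2.cvtColor(im.astype(np.uint8),cv2.COLOR_BGR2GRAY)
for v in (45,50,60,75,90,105,115,122): print(v,list(g[v,300:362:2]))
c=[list(g[v-0,320:330:3]) for v in range(118,132)];print(c)
print([list(g[v,330:338:3]) for v in range(30,46)])
# dowel
print(list(g[200,236:290:2]),list(g[20,236:292:2]))
E
```

```text
45 [np.uint8(178), np.uint8(184), np.uint8(179), np.uint8(185), np.uint8(176), np.uint8(179), np.uint8(179), np.uint8(156), np.uint8(139), np.uint8(182), np.uint8(198), np.uint8(217), np.uint8(219), np.uint8(232), np.uint8(234), np.uint8(244), np.uint8(251), np.uint8(250), np.uint8(255), np.uint8(247), np.uint8(234), np.uint8(227), np.uint8(218), np.uint8(199), np.uint8(168), np.uint8(153), np.uint8(172), np.uint8(181), np.uint8(181), np.uint8(124), np.uint8(115)]
50 [np.uint8(182), np.uint8(184), np.uint8(184), np.uint8(181), np.uint8(175), np.uint8(177), np.uint8(134), np.uint8(161), np.uint8(185), np.uint8(199), np.uint8(213), np.uint8(220), np.uint8(228), np.uint8(234), np.uint8(244), np.uint8(253), np.uint8(255), np.uint8(255), np.uint8(255), np.uint8(252), np.uint8(239), np.uint8(234), np.uint8(228), np.uint8(223), np.uint8(214), np.uint8(197), np.uint8(184), np.uint8(187), np.uint8(178), np.uint8(119), np.uint8(114)]
60 [np.uint8(115), np.uint8(128), np.uint8(147), np.uint8(165), np.uint8(180), np.uint8(138), np.uint8(145), np.uint8(179), np.uint8(195), np.uint8(210), np.uint8
[... 4402 characters left out ...]
nt8(193), np.uint8(199), np.uint8(200), np.uint8(200), np.uint8(203), np.uint8(200), np.uint8(194), np.uint8(188), np.uint8(185), np.uint8(180), np.uint8(172), np.uint8(162), np.uint8(149), np.uint8(116), np.uint8(117), np.uint8(120), np.uint8(120), np.uint8(121), np.uint8(120)] [np.uint8(119), np.uint8(119), np.uint8(117), np.uint8(120), np.uint8(145), np.uint8(159), np.uint8(171), np.uint8(181), np.uint8(190), np.uint8(197), np.uint8(201), np.uint8(205), np.uint8(207), np.uint8(208), np.uint8(206), np.uint8(202), np.uint8(199), np.uint8(196), np.uint8(194), np.uint8(190), np.uint8(182), np.uint8(174), np.uint8(166), np.uint8(152), np.uint8(134), np.uint8(168), np.uint8(170), np.uint8(177)]
```

```bash
python3 - <<'E'
from h import *
A=np.load("C2.npy");C=(A[:3],A[3:6],A[6])
def ang(w):
    d=w[0]-w[1];return np.degrees(np.arctan2(d[1],d[0]))
w=on_plane(C,[(330.4,60),(324.6,115)],60);print("axis",w,ang(w))
e=on_plane(C,[(333,33.5),(323.5,125.5)],79.5);print("ends",e,np.linalg.norm(e[0]-e[1]),ang(e))
d=on_plane(C,[(264,20),(261.2,200)],261.3);print("dowel",d,ang(d))
s=ctrl.get_state();q=s["tool_rot"];R=Ro.from_quat([*q[1:],q[0]]).as_matrix()
print("tool x",R[:,0],np.degrees(np.arctan2(R[1,0],R[0,0])))
for W,n in((w,"axis"),(e,"ends"),(d,"dowel")):print(n,((W-s["position"][:2])@R[:2,:2]).round(1))
E
```

```text
axis [[554.12151011 120.31529026]
 [534.72052246  65.18529252]] 70.6123439115622
ends [[556.54594508 141.44724325]
 [526.66878637  55.92985817]] 90.5862448939428 70.7421471188545
dowel [[474.73375358 121.73164377]
 [451.45796305  48.88250967]] 72.2809677408847
tool x [ 2.92487884e-01  9.56269146e-01 -3.96573895e-04] 72.99303773333466
axis [[131.3  76.4]
 [ 72.9  74. ]]
ends [[152.2  72.6]
 [ 61.7  69. ]]
dowel [[ 1.094e+02  1.000e-01]
 [ 3.290e+01 -8.000e-01]]
```

```bash
python3 -c "
from h import *
go([498,-39.5,120],71.4)"
```

```text
t 4.9 pos [442.6  17.1 250.3] shift [-37.9  69.2 130.5] turn [0.1 0.  1.6]
```

```bash
python3 -m jog '[-0.009,0.017,0.02,0,0,0,0,-0.01,0.018,0.03,0,0,0,0,-0.01,0.018,0.03,0,0,0,0,-0.009,0.016,0.03,0,0,0,0,0,0,0.02,0,0,1.6,0,0,0,0,0,0,0,0,0,0,0,0,0,0,0]'; python3 - <<'E'
from h import *
im,C=shot("wrist","w3");np.save("C3.npy",np.array([*C[0],*C[1],C[2]]));go([498,-39.5,120],71.4)
s,_=shot("side","s3")
C=cam("side");K,R,o=C
p=K@(R.T@(np.array([531,55,70])-o));u,v=(p[:2]/p[2]).astype(int);print(u,v)
c=cv2.resize(s[v-45:v+45,u-60:u+60],(480,384),interpolation=cv2.INTER_CUBIC)
cv2.imwrite("pics/v3.png",np.hstack([cv2.resize(im[:200,160:360],(320,320)),np.zeros((320,4,3),np.uint8),c[:320]]))
E
```

```text
time: 5.6
position: [497.4, -41.2, 119.9]
tool_rot: [0.0, 0.813, 0.582, -0.0]
contact_force: [-0.3, -0.3, 0.3]
gripper_width: 15.9
finger_force: 58.7
t 5.65 pos [498.  -41.1 120.8] shift [ 1.5 -0.6  0.8] turn [ 0.1  0.  -0.2]
272 184
```

View pics/v3.png

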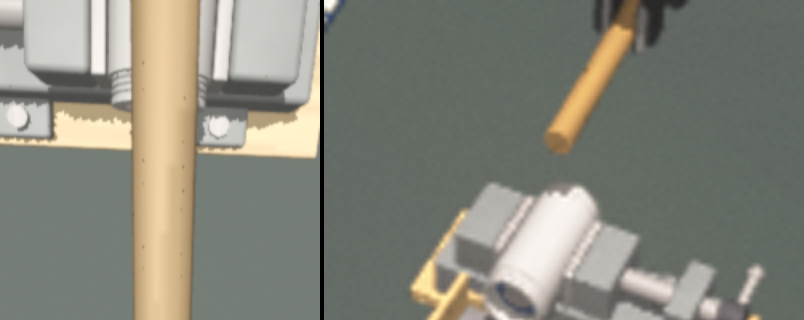

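The left crop (wrist) shows the dowel centred over the tube: tube edges at about crop u=110 and 214, dowel edges at 132 and 198, tail rim at crop v≈107. The right crop (side) shows the dowel in line behind the tube. I'll put numbers on the offset.

```bash
python3 - <<'E'
from h import *
A=np.load("C3.npy");C=(A[:3],A[3:6],A[6]);g=cv2.cvtColor(cv2.imread("pics/w3.png"),cv2.COLOR_BGR2GRAY)
for v in (10,25,40,60,130): print(v,g[v,222:300].tolist())
R=C[1]; T=eyes.camera_info("wrist")["T_tool_cam"]
s=ctrl.get_state();q=s["tool_rot"];Rt=Ro.from_quat([*q[1:],q[0]]).as_matrix()
f=lambda uv,z:((on_plane(C,uv,z)-s["position"][:2])@Rt[:2,:2]).round(1)
print(f([(229,25),(294,25),(261.5,25),(261.5,60)],60), f([(262.5,25),(262.5,60),(262,130)],129), f([(261,66),(230,66)],79))
E
```

```text
10 [241, 242, 240, 205, 119, 115, 172, 189, 197, 202, 208, 215, 219, 222, 223, 225, 227, 230, 225, 180, 133, 141, 149, 155, 161, 167, 173, 178, 184, 189, 193, 197, 200, 202, 204, 206, 206, 208, 208, 210, 211, 210, 208, 207, 205, 203, 201, 201, 199, 197, 197, 195, 194, 190, 186, 181, 177, 173, 169, 163, 158, 137, 135, 195, 204, 202, 197, 191, 185, 177, 167, 148, 114, 130, 209, 239, 240, 238]
25 [244, 244, 241, 204, 118, 121, 175, 192, 200, 205, 212, 217, 220, 223, 224, 226, 229, 230, 226, 183, 128, 140, 149, 155, 161, 168, 174, 180, 185, 190, 194, 198, 201, 203, 204, 206, 208, 209, 210, 211, 212, 211, 209, 208, 206, 204, 202, 201, 199, 197, 196, 195, 192, 188, 184, 180, 176, 172, 167, 161, 151, 130, 146, 199, 201, 196, 191, 184, 176, 166, 147, 116, 132, 210, 242, 243, 240, 237]
40 [245, 246, 242, 200, 117, 131, 178, 194, 201, 206, 214, 219, 221, 224, 225, 227, 230, 232, 230, 207, 135, 138, 149, 156, 162, 168, 173, 167, 184, 191, 195, 198, 201, 204, 205, 207, 209, 210, 212, 212, 212, 211, 209, 208, 205, 204, 202, 201, 198, 197, 196, 193, 190, 187, 182, 177, 172, 166, 161, 153, 137, 121
[... 296 characters left out ...]
, 205, 203, 201, 200, 198, 196, 194, 192, 185, 160, 176, 173, 168, 162, 157, 148, 125, 114, 147, 135, 130, 129, 118, 101, 98, 98, 100, 99, 100, 99, 100, 100, 102, 101]
130 [122, 123, 122, 123, 122, 122, 123, 122, 122, 122, 123, 123, 123, 122, 122, 122, 122, 123, 122, 121, 116, 127, 152, 160, 165, 172, 178, 183, 187, 192, 196, 200, 203, 207, 209, 212, 214, 215, 216, 215, 212, 207, 203, 198, 193, 188, 186, 184, 184, 182, 177, 156, 168, 166, 161, 157, 150, 142, 115, 102, 120, 122, 122, 123, 122, 122, 123, 122, 122, 123, 122, 122, 122, 122, 122, 122, 123, 122]
[[125.9 -21.2]
 [125.9  20.4]
 [125.9  -0.4]
 [105.5  -0.4]] [[106.2  -0.3]
 [ 93.   -0.2]
 [ 64.   -0.4]] [[ 98.8  -0.8]
 [ 98.8 -19.3]]
```

Tube axis is 1–1.5 mm to the tool's −y side and turned about 0.8° from the dowel. I'll correct that, back off, lower, and enter gently.

```bash
python3 -m jog '[-0.02,-0.0025,0,0,0,0.8,0,-0.02,0,0.01,0,0,0,0,0,0,0.03,0,0,0,0,0,0,0.028,0,0,0,0,0,0,0,0,0,0,0,0,0,0,0,0,0,0]'; python3 - <<'E'
from h import *
go([498,-39.5,52],71)
s,C=shot("side");K,R,o=C
p=K@(R.T@(np.array([525,35,60])-o));u,v=(p[:2]/p[2]).astype(int)
cv2.imwrite("pics/v4.png",cv2.resize(s[v-45:v+45,u-60:u+60],(800,600),interpolation=cv2.INTER_CUBIC))
E
```

```text
time: 6.3
position: [482.5, -77.3, 52.7]
tool_rot: [0.001, 0.817, 0.577, 0.0]
contact_force: [0.3, -0.1, -0.1]
gripper_width: 15.8
finger_force: 58.7
t 6.3 pos [482.5 -77.3  52.7] shift [40.8  2.   0.7] turn [ 0.1  0.  -0.5]
```

View pics/v4.png

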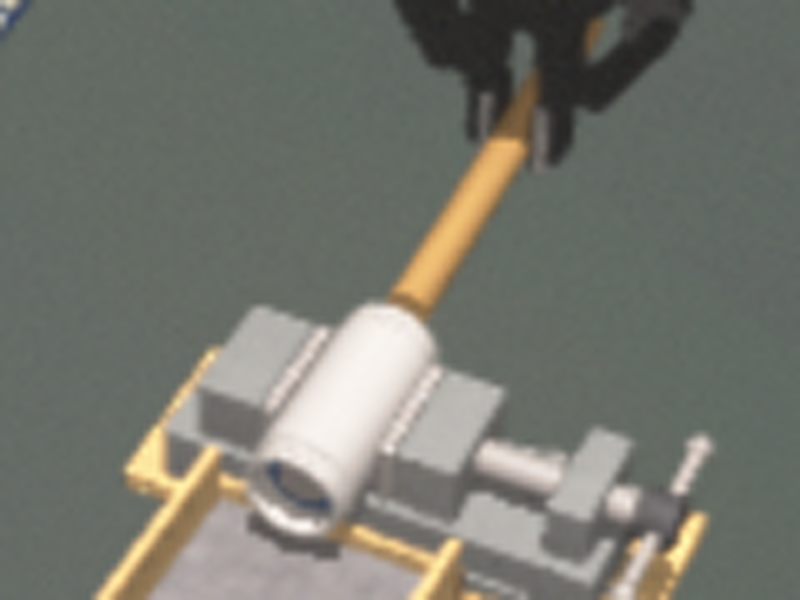

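The side view shows the dowel's axis running from (510,140) through (412,300). Extended, it reaches the mouth centre near (298,495), so it is in line. I insert.

```bash
python3 -m jog '[0.01,0,0.0007,0,0,0,0,0.008,0,0,0,0,0,0,0.008,0,0,0,0,0,0,0.008,0,0,0,0,0,0,0,0,0,0,0,0,0,0,0,0,0,0,0,0]'
```

```text
time: 6.95
position: [493.6, -44.9, 50.9]
tool_rot: [0.0, 0.817, 0.577, 0.0]
contact_force: [0.8, -1.4, 0.2]
gripper_width: 16.0
finger_force: 58.7
```

```bash
python3 -m jog '[0.006,0,0,0,0,0,0,0.008,0,0,0,0,0,0,0.008,0,0,0,0,0,0,0.008,0,0,0,0,0,0,0.008,0,0,0,0,0,0,0.008,0,0,0,0,0,0]'; python3 -m jog '[0.006,0,0,0,0,0,0,0.006,0,0,0,0,0,0,0.005,0,0,0,0,0,0,0.005,0,0,0,0,0,0,0.005,0,0,0,0,0,0,0.005,0,0,0,0,0,0,0,0,0,0,0,0,0,0,0,0,0,0,0,0]'; python3 - <<'E'
from h import *
im,_=shot("side");K,R,o=cam("side")
p=K@(R.T@(np.array([545,100,60])-o));u,v=(p[:2]/p[2]).astype(int)
cv2.imwrite("pics/v5.png",cv2.resize(im[v-45:v+45,u-60:u+60],(640,480),interpolation=cv2.INTER_CUBIC))
E
```

```text
time: 7.55
position: [508.7, -3.6, 50.8]
tool_rot: [0.002, 0.817, 0.577, -0.001]
contact_force: [-1.8, -10.9, -0.2]
gripper_width: 16.3
finger_force: 59.0
time: 8.35
position: [519.3, 28.7, 50.6]
tool_rot: [-0.0, 0.817, 0.577, 0.0]
contact_force: [-0.9, -0.3, -1.0]
gripper_width: 16.2
finger_force: 58.7
```

View pics/v5.png

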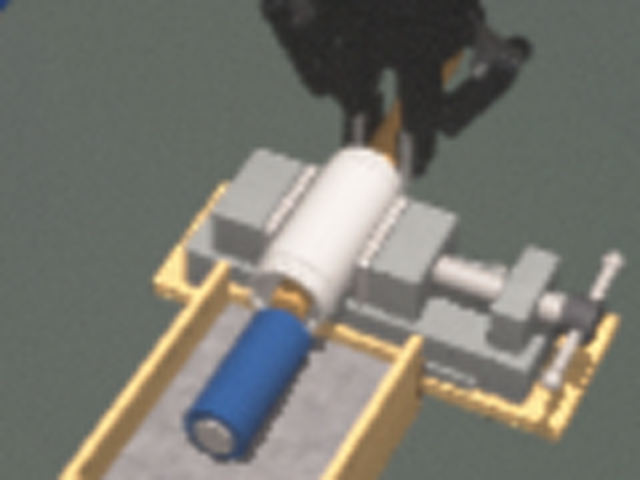

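The side view shows the cell out of the mouth, from its front face at (213,436) to its tail at (285,320), with the dowel tip showing behind it. I push a few mm more so the cell's tail clears the low wall, then check how flat it lies.

```bash
python3 -m jog '[0.003,0,0,0,0,0,0,0.003,0,0,0,0,0,0,0,0,0,0,0,0,0,0,0,0,0,0,0,0]'; python3 - <<'E'
from h import *
im,C=shot("side");t,D=shot("top")
for n,a,c in(("side",im,C),("top",t,D)):
    h=cv2.cvtColor(a,cv2.COLOR_BGR2HSV);m=cv2.inRange(h,(100,90,40),(130,255,255))
    k,l,st,ce=cv2.connectedComponentsWithStats(m)
    for i in range(1,k):
        if st[i,4]>40:
            b=cv2.minAreaRect(np.argwhere(l==i)[:,::-1].astype(np.float32))
            pts=cv2.boxPoints(b);w=on_plane(c,pts,44)
            print(n,st[i],b,on_plane(c,ce[i],55 if n=="top" else 44),w.round().tolist())
s,v=im,0
K,R,o=C;p=K@(R.T@(np.array([565,150,45])-o));u,v=(p[:2]/p[2]).astype(int)
K,R,o=D;p=K@(R.T@(np.array([565,150,45])-o));x,y=(p[:2]/p[2]).astype(int)
f=lambda a,u,v:cv2.resize(a[v-35:v+35,u-35:u+35],(400,400),interpolation=cv2.INTER_CUBIC)
cv2.imwrite("pics/v6.png",np.hstack([f(im,u,v),f(t,x,y)]))
E
```

```text
time: 8.8
position: [521.3, 34.2, 50.6]
tool_rot: [-0.0, 0.817, 0.577, 0.0]
contact_force: [-0.0, 1.3, 0.2]
gripper_width: 16.0
finger_force: 58.7
side [176 125  46  31 488] ((198.35572814941406, 140.1131134033203), (40.36818313598633, 28.22909927368164), 13.240518569946289) [[ 766.34621858 -140.87292536]] [[823.0, -94.0], [833.0, -229.0], [702.0, -191.0], [702.0, -63.0]]
side [240 213  22  28 290] ((251.2977752685547, 225.62359619140625), (11.97797679901123, 26.817949295043945), 32.0053825378418) [[574.60255877 174.22101797]] [[602.0, 203.0], [574.0, 128.0], [548.0, 147.0], [576.0, 220.0]]
top [ 332   99   51   44 1030] ((356.8461608886719, 120.73076629638672), (44.99306869506836, 33.76673126220703), 15.255120277404785) [[ 762.19441681 -180.41352333]] [[734.0, -106.0], [828.0, -132.0], [795.0, -254.0], [701.0, -228.0]]
top [216 178  25  17 231] ((227.7783660888672, 185.8762664794922), (23.62082290649414, 9.836027145385742), 21.037511825561523) [[575.95511582 179.03489279]] [[576.0, 216.0], [602.0, 207.0], [578.0, 145.0], [553.0, 154.0]]
```

View pics/v6.png

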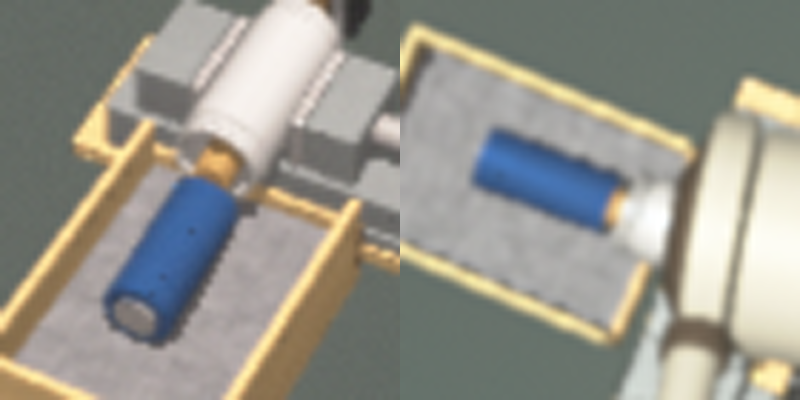

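Both views show the cell flat on the foam inside the walls, with its tail clear of the low wall. It lies from crop (135,310) to (215,190) in side and from (485,160) to (610,205) in top. I withdraw.

```bash
python3 -m jog '[-0.01,0,0,0,0,0,0,-0.02,0,0,0,0,0,0,-0.03,0,0,0,0,0,0,-0.03,0,0,0,0,0,0,-0.03,0,0,0,0,0,0,-0.02,0,0,0,0,0,0,-0.01,0,-0.02,0,0,0,0,0,0,-0.04,0,0,0,0,0,0,-0.045,0,0,0,0,0,0,-0.04,0,0,0,0,0,0,0,0,0,0,0]'; python3 -c "
from h import *
go([457.2,-379.5,190],12.7)"
```

```text
time: 10.0
position: [474.3, -109.7, 202.3]
tool_rot: [0.006, 0.817, 0.576, 0.003]
contact_force: [1.1, -0.9, 0.5]
gripper_width: 15.8
finger_force: 58.7
t 10.0 pos [ 474.3 -109.7  202.3] shift [-259.9   74.2   13.7] turn [ 0.7 -0.3 57.7]
```

```bash
python3 -m jog '[-0.02,0.006,0,0,0,0,0,-0.04,0.0114,0.002,0,0,0,0,-0.04,0.0114,0.002,0,0,0,0,-0.04,0.0114,0.002,0,0,0,0,-0.04,0.0114,0.002,0,0,0,0,-0.04,0.0114,0.002,0,0,0,0,-0.03,0.0085,0.002,0,0,0,0,-0.01,0.0027,0,0,0,0,0,0,0,0,0,0,8,0,0,0,0,0,0,8.5,0,0,0,0,0,0,8.5,0,0,0,0,0,0,8.5,0]'; python3 -m jog '[0,0,0,0,0,8.5,0,0,0,0,0,0,8.5,0,0,0,0,0,0,7,0,0,0,0,0,0,0,0,0,0,0,0,0,0,0]';  python3 -c "
from h import *
go([457.2,-379.5,80],12.7)
shot('wrist','w7')"
```

```text
time: 11.2
position: [453.4, -376.2, 182.7]
tool_rot: [-0.001, 0.949, 0.314, -0.0]
contact_force: [0.1, -0.0, -0.3]
gripper_width: 16.4
finger_force: 58.7
time: 11.7
position: [453.6, -376.5, 183.1]
tool_rot: [-0.0, 0.993, 0.114, -0.0]
contact_force: [-0.5, -1.1, 0.2]
gripper_width: 15.9
finger_force: 58.7
t 11.7 pos [ 453.6 -376.5  183.1] shift [  2.8   3.8 103.1] turn [-0.1  0.   0.4]
```

View pics/w7.png

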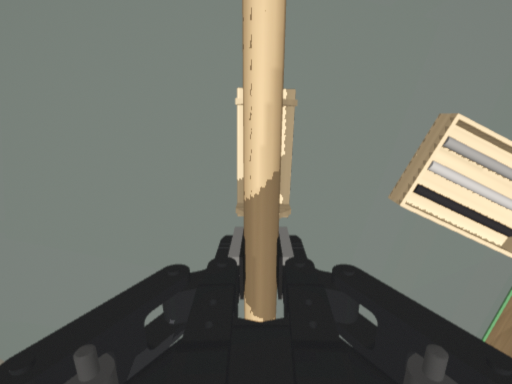

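The rest, centred at about u=266, sits a few px to the right of the held dowel (u=263). This matches the computed +3.8 mm correction. I lower it.

```bash
python3 -m jog '[0.0028,0.0038,0.02,0,0,0.4,0,0,0,0.035,0,0,0,0,0,0,0.035,0,0,0,0,0,0,0.025,0,0,0,0,0,0,0.012,0,0,0,0,0,0,0.01,0,0,0,0,0,0,0,0,0,0,0]'; python3 -c "
from h import *
go([457.2,-379.5,30.8],12.7)"
```

```text
time: 12.45
position: [457.2, -379.9, 46.1]
tool_rot: [-0.0, 0.994, 0.109, -0.0]
contact_force: [0.5, -0.3, -0.7]
gripper_width: 15.9
finger_force: 58.7
t 12.45 pos [ 457.2 -379.9   46.1] shift [ 0.1 -0.4 15.3] turn [-0.1  0.  -0.1]
```

```bash
python3 -m jog '[0,-0.0004,0.005,0,0,0,0,0,0,0.005,0,0,0,0,0,0,0.003,0,0,0,0,0,0,0.001,0,0,0,0,0,0,0,0,0,0,0]'
```

```text
time: 12.95
position: [457.4, -379.8, 32.6]
tool_rot: [-0.0, 0.994, 0.109, 0.0]
contact_force: [1.2, 0.1, -1.0]
gripper_width: 16.0
finger_force: 58.7
```

```bash
python3 -m jog '[0,0,0.0015,0,0,0,0,0,0,0,0,0,0,0]'; python3 -m jog '[0,0,0,0,0,0,0.025,0,0,0,0,0,0,0.04,0,0,0,0,0,0,0.06,0,0,0,0,0,0,0.06,0,0,0,0,0,0,0.06,0,0,-0.015,0,0,0,0.06,0,0,-0.035,0,0,0,0.06,0,0,-0.045,0,0,0,0.06,0,0,-0.045,0,0,0,0.06,0,0,0,0,0,0,0.06,0,0,0,0,0,0,0.06]'; python3 - <<'E'
from h import *
im,C=shot("wrist","w8")
h=cv2.cvtColor(im,cv2.COLOR_BGR2HSV)
s,_=shot("side");K,R,o=_
p=K@(R.T@(np.array([477,-376,39])-o));u,v=(p[:2]/p[2]).astype(int)
cv2.imwrite("pics/v8.png",np.hstack([im[:300,130:390],cv2.resize(s[max(v-40,0):v+40,u-50:u+50],(375,300),interpolation=cv2.INTER_CUBIC)]))
np.save("C8.npy",np.array([*C[0],*C[1],C[2]]))
E
```

```text
time: 13.15
position: [457.6, -380.0, 31.5]
tool_rot: [0.0, 0.994, 0.109, 0.0]
contact_force: [-0.5, 0.5, 1.2]
gripper_width: 16.1
finger_force: 59.1
time: 14.25
position: [458.1, -380.7, 173.8]
tool_rot: [0.002, 0.994, 0.109, 0.001]
contact_force: [-0.7, 1.1, -0.4]
gripper_width: 60.0
finger_force: 0.0
```

View pics/v8.png

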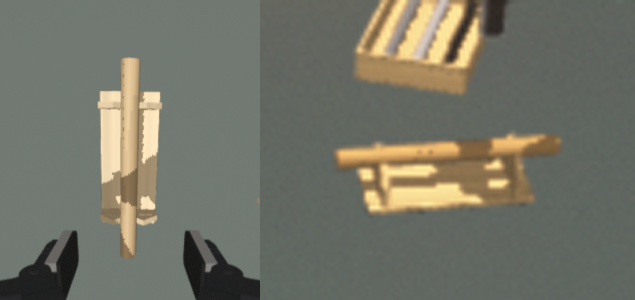

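The wrist view shows the dowel back in both notches, ends at (130,58) and (128,258), centred between the uprights. The side view shows it level, and the gripper is clear. I hand it in.

```bash
python3 -c "
from cell import ticket
print(ticket.sign_off())"
```

```text
the job is handed in; nothing more can be done
None
```

The cell lies flat in the foam-lined tray and the dowel is back in both notches of its rest; I handed the job in at about 14.4 s of the 54 s, and the sign-off call gave no verdict.

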